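Complete the honeycomb of drying cartridges in the drum

ROBOT

A 6-joint arm with a two-finger parallel gripper is mounted at the origin on the work surface. World frame = base frame: x ahead of the robot, y to its left, z up, the work surface at z = 0. Lengths are in m, angles in degrees, forces in N, time in s.
With the tool pointing down it reaches from about 0.3 to 0.75 m from the base axis. Payload 8.5 kg.
Tool frame: the origin (TCP) lies on the centre line of the jaws, within the pads' length; the fingertips stand env.tips_ahead ahead of it and the grasp point (between the pads) lies 8 mm behind it (env.tips_ahead is the distance from the TCP to the fingertips, in m); z points along the fingers, y is the direction in which the jaws open and shut (so a half turn about z gives the same grasp; the last joint's range is limited). The gripper opens to 85 mm and grips with 20 to 120 N. Pads are 22 mm wide; open, the fingers measure 114 mm over their backs; the gripper's body (76 mm by 85 mm) begins 54 mm behind the grasp point. The pads swing forward as they close: fully open they stand 13 mm farther back than shut.
Start: joints at [-86.19, 21.807, 74.336, -0, 83.858, -12.336], TCP at [0.153, -0.528, 0.242] pointing down, gripper open.
Joint ranges: [-178.18, 178.18], [-50.72, 133.34], [12.68, 142.11], [-81.47, 261.47], [9.98, 163.14], [-165.26, 165.26]. Speed limits (degrees/s): [136.94, 136.94, 180, 180, 180, 180].

INTERFACE

Orientations are given as a 3x3 rotation matrix whose columns are the frame's x, y, z axes.
In Python, from rig import env gives the robot as it stands.
- The arm moves only by the tool servo_tool, never from a script. Its argument "commands" is a list of rows, each an object with "linear": the shift along the tool's x, y, z in mm, a list of three; "angular": the turn, a rotation vector about the tool's x, y, z in degrees, a list of three; "gripper": the opening, from -1 (shut) to 1 (fully open). In form: [{"linear": [x, y, z], "angular": [rx, ry, rz], "gripper": gripper}, ...]. A call has 1 to 20 rows; each row is the pose to reach, as a shift and turn from the pose commanded when the call began, along the tool's axes at that moment; what a row does not reach only later rows make up. A row lasts 1/10 s, in which the tool goes at most 50 mm and 8.59 degrees, less where a joint would pass 70% of its speed; a pose out of reach is approached as far as the arm can. A call with a gripper value outside its range is refused whole. The fingers move at their own pace and stop on an object; "force" is the grip in N (left out, the last holds). Time passes only in rows, so rows that repeat a pose let the fingers close. It gives the time, the measured TCP pose, the force and the opening at its end, in the units of the state.
- env.observe(): the state, without advancing time (a new reading comes with each control period).
- env.get_image(name): name is "scene" or "top" or "wrist"; returns a dict with "frame" (480x640x3 uint8, blue, green, red), "fx", "fy", "cx", "cy" (pixels), "cam_to_world" (4x4, takes a point from camera to world coordinates); the wrist camera has in their place "T_tool_cam" (4x4, takes a point from camera to tool coordinates, whose origin is the TCP and whose axes are the flange's). Camera axes: x right, y up, looking along -z (the intrinsics and any distortion apply to the point x, -y, -z); pixel columns grow to the right and rows downward; lengths in m; the calibration is good to about 2 mm. A picture is of the moment at which its call begins: read the wrist's pose just before it. There is no depth.
- env.close_job(): hands the job in, once; it reports no verdict.
Trained networks look in a picture, given as the dict that the camera call returned (one of the last four; its "shot" number tells which), for a name from the list of things; names that differ only in an ending like _2 or _b are one class to them, and where a whole thing is asked for, a point or a joint stands for the part that bears it (a point fixed in the world has none). Each returns a list of dicts, best first, with "confidence" (0 to 1); they miss things now and then, are a little off and sometimes report something else, mostly with a low value. They report only what shows in the picture. A call takes as long as a camera call.
- env.trace(picture, query): "pixels" (480x640 bool, what is visible of it) and "extent" ([left, top, right, bottom] in pixels, round what is visible of it).
The state is a dict: "time_s": time; "q": joint angles; "qvel": joint speeds; "joint_efforts": joint torques, N m; "position": TCP position; "tool_rot": TCP orientation; "ft_force": force on the tool from outside, world axes, zero at the start; "wrist_torque": the same for the moment, N m; "grip_width": finger opening in m.
Only numpy, scipy, OpenCV 4.12 (cv2) and the standard library are available. Lean on these libraries where they do the work, as an engineer would, in place of code of your own. Each camera call takes 0.05 s, during which the arm holds its last target.

TASK

Fill the two empty places in the round black drying drum: take the two loose cartridges that match the ones already in the drum in both width and height, and stand one in each empty place, stem up, upright on the drum's floor, so that the seven make a full honeycomb. The short cartridge and the fat one do not belong in it.

Things in the scene. Friction and masses are not known exactly. Their poses are not given: they have to be found in the camera images.
- tall_a_grip (a point): Loose drying cartridge, orange plastic, standing upright on the bench: cylinder 40 mm diameter, 75 mm tall, with a round grip stem (16 mm diameter, 44 mm tall) in the middle of its top; 119 mm in all, 60 to 130 g. Point: on its axis, in the stem, 99 mm above its underside and 24 mm above the cylinder's top, the place to grip it from above. z points up; round, so yaw means nothing.
- tall_b_grip (a point): Second such cartridge, same shape, sizes and point (in the stem, 99 mm above its underside). Two unlisted loose cartridges of the same make do not match: one has a shorter cylinder (40 mm tall), one a fatter cylinder (60 mm diameter).
- gap_a (a point): Empty place in the drum; point on the drum's inner floor, at the place's centre. The drum is a black open round container fixed to the bench: 160 mm outside diameter, 55 mm tall, wall 4 mm, floor 6 mm. Seven places, one central and six round it, centres 50 mm apart; five hold fixed cartridges like the loose ones, stem tops 119 mm above the inner floor. z is up.
- gap_b (a point): Second empty place, opposite the first across the drum's centre; point on the inner floor likewise. The x axis of both runs along the line through both places. A cartridge centred here has 10 mm to its neighbours and 6 mm to the wall. Fingers closing along y (square to that line) find room beside the stem; along x they would need to open little, as the central stem is near.

How it is judged:
By the outcome, as a careful person would: the job done as asked, in the order asked, and still so for the second after the job is handed in, with the robot touching nothing.
It also fails if it takes over 64 s, if anything falls off the work surface, if the arm or the gripper's body presses on something with over 40 N, if the wrist force passes 120 N, or if a joint passes its speed limit or range.

## Working session

There is one attempt and no reset: what is moved stays moved. The work goes in short steps, Python scripts to look and compute and a tool call to move; the robot and the scene stay as the last step left them, time stands still between calls to the robot, and variables do not carry over. Pictures are saved under pics/ and viewed, and the job is handed in when it is done.

Besides the shell and the picture viewer there is one more tool, called after "Request:" as a command line: name --argument value ..., lists and objects as JSON in quotes. servo_tool: Moves the arm, as the interface text tells. Its arguments: {"type":"object","properties":{"commands":{"type":"array","items":{"type":"object","properties":{"linear":{"type":"array","items":{"type":"number"}},"angular":{"type":"array","items":{"type":"number"}},"gripper":{"type":"number"}}}},"force":{"type":"number"}},"required":["commands"]}

```bash
mkdir -p pics; ls; python3 - <<'E'
from rig import env
import cv2,numpy as np
s=env.observe();print(s['time_s'],s['position'],s['tool_rot'],s['grip_width'],env.tips_ahead)
for n in ["scene","top"]:
    p=env.get_image(n);cv2.imwrite(f'pics/{n}0.png',p['frame'])
    print(n,{k:v for k,v in p.items() if k!='frame'})
    for q in ["tall_a_grip","gap_a"]:
        for d in env.trace(p,q): print(q,d['confidence'],d['extent'])
E
```

```text
pics
0.0 [ 0.15290353 -0.52801971  0.24169589] [[ 9.60562557e-01  2.78063944e-01 -1.33626932e-04]
 [ 2.78063829e-01 -9.60561442e-01  1.49111898e-03]
 [ 2.86269547e-04 -1.46946988e-03 -9.99998879e-01]] 0.08541094583267674 0.011
scene {'fx': 443.07130731302993, 'fy': 443.07130731302993, 'cx': 316.116110259764, 'cy': 233.6191165571014, 'cam_to_world': array([[-0.44778944, -0.59969874,  0.6632089 ,  1.16255895],
       [ 0.89400957, -0.28766666,  0.34350369,  0.32071716],
       [-0.01521564,  0.74673243,  0.6649505 ,  0.74986113],
       [ 0.        ,  0.        ,  0.        ,  1.        ]]), 'shot': 1}
tall_a_grip 0.64 [454.7, 293.0, 481.5, 342.1]
gap_a 0.85 [259.5, 220.3, 331.7, 306.8]
top {'fx': 435.58780005457754, 'fy': 435.58780005457754, 'cx': 319.6710818467326, 'cy': 245.46490280854724, 'cam_to_world': array([[-6.76274992e-03,  9.95438869e-01, -9.51615607e-02,
         4.42577357e-01],
       [-9.99853417e-01, -5.23433477e-03,  1.63017327e-02,
        -8.34533837e-04],
       [ 1.57292709e-02,  9.52578562e-02,  9.95328353e-01,
         8.69966912e-01],
       [ 0.00000000e+00,  0.00000000e+00,  0.00000000e+00,
         1.00000000e+00]]), 'shot': 2}
tall_a_grip 0.8 [116.6, 212.6, 151.8, 239.6]
gap_a 0.64 [291.5, 179.2, 373.4, 266.6]
gap_a 0.46 [115.2, 212.1, 153.3, 239.8]
```

View pics/scene0.png

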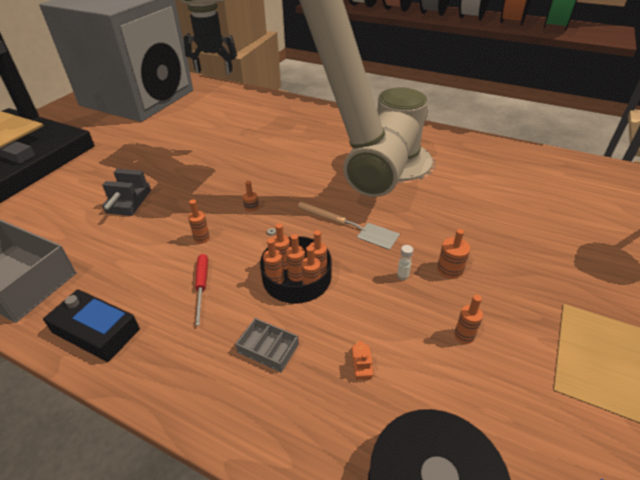

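View pics/top0.png

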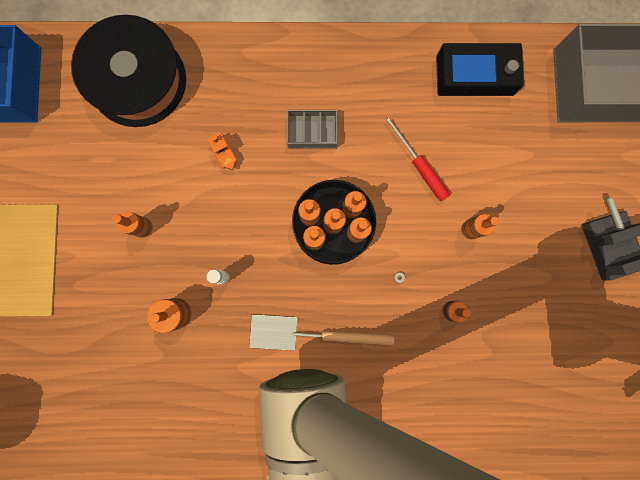

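The scene view shows the tall cartridges at about (469,320) and (199,225), which are (132,224) and (480,226) in the top view. The fat one is at (168,315) in the top view and the short one at (457,312). The drum is at (335,222), with gaps near its upper and lower edge. Next I zoom in for precise stem-top positions.

```bash
cat > h.py <<'E'
import numpy as np,cv2
def ray(p,u,v):
    T=p['cam_to_world'];d=T[:3,:3]@np.array([(u-p['cx'])/p['fx'],-(v-p['cy'])/p['fy'],-1]);return T[:3,3],d
def at(p,u,v,z):
    o,d=ray(p,u,v);return o+d*(z-o[2])/d[2]
def proj(p,X):
    T=p['cam_to_world'];c=T[:3,:3].T@(np.array(X)-T[:3,3]);return p['cx']+p['fx']*c[0]/-c[2],p['cy']-p['fy']*c[1]/-c[2]
E
python3 - <<'E'
from rig import env
import cv2,numpy as np
p=env.get_image("top");f=p['frame']
a=[f[170:270,285:385],f[200:250,105:155],f[200:250,455:505]]
a=[cv2.resize(a[0],(600,600),interpolation=cv2.INTER_CUBIC),np.vstack([cv2.resize(x,(300,300),interpolation=cv2.INTER_CUBIC) for x in a[1:]])]
cv2.imwrite('pics/z.png',cv2.resize(np.hstack(a),(800,533)))
E
```

```text
(no output)
```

View pics/z.png

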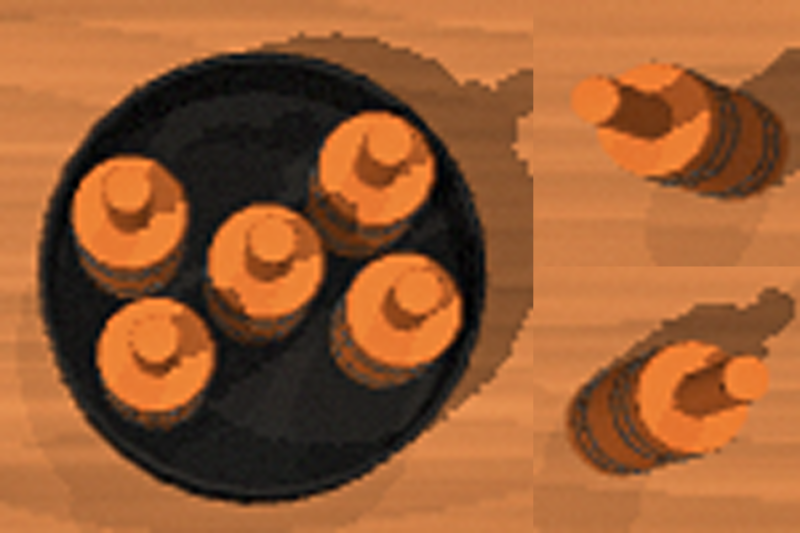

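```bash
python3 - <<'E'
from rig import env
from h import *
p=env.get_image("top");k=5.3333
D=[(130,211),(266,260),(376,167),(404,309),(156,355)];S=[(127,190),(276,242),(390,148),(417,290),(154,340)]
d=np.array([at(p,285+x/k,170+y/k,.081)[:2] for x,y in D]);s=np.array([at(p,285+x/k,170+y/k,.125)[:2] for x,y in S])
print((d-s)*1e3)
m=(d+s)/2
# outline ellipse rim z .055: x 38-487,y 52-503
print('rim',at(p,285+262.5/k,170+277.5/k,.055))
# fit honeycomb: order 0:A left,2:B,3:C,4:D
from scipy.optimize import least_squares
def mod(t):
    c=t[:2];g=lambda a:c+.05*np.array([np.cos(a),np.sin(a)])
    th=t[2];r=np.pi/3
    return c,g,th
# gap direction th; others th+-60, th+-120
def res(t):
    c,g,th=mod(t);r=np.pi/3
    return np.concatenate([c-m[1]]+[min([g(th+j*r)-m[i] for j in (1,2,4,5)],key=np.linalg.norm) for i in (0,2,3,4)])
best=min((least_squares(res,[*m[1],a]) for a in np.arange(0,3.1,.2)),key=lambda r:r.cost)
c,g,th=mod(best.x);print('c',c,'th',np.degrees(th),'res mm',np.round(best.fun*1e3,1));print('gaps',g(th),g(th+np.pi))
for n,o,st,cy in [('L1',(105-533.33/k,200),(596,101),(656,120)),('L2',(455-533.33/k,200-266.67/k),(747,379),(694,397))]:
    print(n,at(p,o[0]+st[0]/k,o[1]+st[1]/k,.119)[:2],at(p,o[0]+cy[0]/k,o[1]+cy[1]/k,.075)[:2])
q=env.get_image("scene");f=q['frame']
# overlay check
for X in [(*g(th),.006),(*g(th+np.pi),.006),*[(*x,.125) for x in m]]:
    for P in(q,p): cv2.circle(P['frame'],tuple(int(round(8*a)) for a in proj(P,X)),8,(255,255,0),-1,shift=3)
cv2.imwrite('pics/ov.png',np.hstack([cv2.resize(q['frame'][200:320,240:360],(400,400)),cv2.resize(p['frame'][165:285,275:395],(400,400))]))
E
```

```text
[[ 0.98794677 -0.63592025]
 [ 1.05100077  1.01465855]
 [ 2.4713922   0.23462868]
 [-0.21069853 -0.6054305 ]
 [ 0.23987554 -0.79424562]]
rim [ 0.56485169 -0.04198885  0.055     ]
c [ 0.56648826 -0.04204682] th 9.954166094357236 res mm [ 0.   0.4 -0.1 -0.1  0.6 -0.  -0.6 -0.2  0.1 -0.1]
gaps [ 0.61573558 -0.03340381] [ 0.51724094 -0.05068984]
L1 [0.56230828 0.33753807] [0.56264673 0.33667797]
L2 [ 0.55572408 -0.3208641 ] [ 0.55611822 -0.32079033]
```

View pics/ov.png

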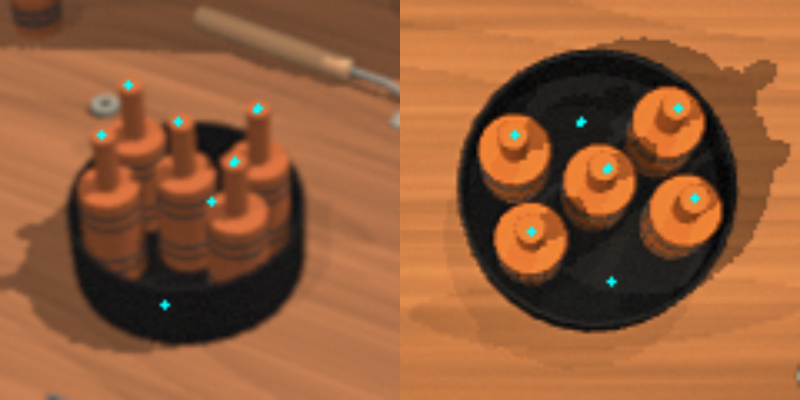

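The fit agrees within 1 mm (stem tops and cylinder tops land in both views). Next I move above cartridge L2 (the right one in the top view) and check with the wrist camera.

Request:
servo_tool --commands '[{"linear":[20,-4,0],"angular":[0,0,0.5],"gripper":1},{"linear":[60,-12,0],"angular":[0,0,1],"gripper":1},{"linear":[105,-20,0],"angular":[0,0,2],"gripper":1},{"linear":[150,-29,0],"angular":[0,0,2.5],"gripper":1},{"linear":[195,-38,0],"angular":[0,0,3],"gripper":1},{"linear":[240,-47,0],"angular":[0,0,4],"gripper":1},{"linear":[285,-56,0],"angular":[0,0,5],"gripper":1},{"linear":[330,-65,0],"angular":[0,0,6],"gripper":1},{"linear":[375,-74,0],"angular":[0,0,6.2],"gripper":1},{"linear":[410,-80,0],"angular":[0,0,6.2],"gripper":1},{"linear":[435,-85,0],"angular":[0,0,6.2],"gripper":1},{"linear":[444.7,-86.9,0],"angular":[0,0,6.2],"gripper":0.2},{"linear":[444.7,-86.9,0],"angular":[0,0,6.2],"gripper":0.2},{"linear":[444.7,-86.9,0],"angular":[0,0,6.2],"gripper":0.2}]'

```text
time_s: 1.85
position: [0.5551, -0.3218, 0.2423]
tool_rot: [[0.985, 0.172, -0.0], [0.172, -0.985, -0.0], [-0.0, -0.0, -1.0]]
ft_force: [-0.8, 0.2, 0.3]
grip_width: 0.0513
```

```bash
cat >> h.py <<'E'
def wristpic(env):
    s=env.observe();p=env.get_image("wrist");T=np.eye(4);T[:3,:3]=s['tool_rot'];T[:3,3]=s['position']
    p['cam_to_world']=T@p['T_tool_cam'];return s,p
def delta(s,X):
    return np.round(1e3*np.array(s['tool_rot']).T@(np.array(X)-s['position']),1)
E
python3 - <<'E'
from rig import env
from h import *
s,p=wristpic(env);print(s['position'],s['tool_rot'],s['grip_width'],s['ft_force'],[k for k in p])
X=(.5560,-.3208)
for z in(.119,.075): print(z,proj(p,(*X,z)))
f=p['frame']; cv2.imwrite('pics/w1.png',f)
for d in env.trace(p,'tall_a_grip'): print(d['confidence'],d['extent'])
E
```

```text
[ 0.55510241 -0.32178241  0.24229741] [[ 9.85100354e-01  1.71979886e-01 -4.59711527e-04]
 [ 1.71979884e-01 -9.85100461e-01 -4.45068217e-05]
 [-4.60516315e-04 -3.52174489e-05 -9.99999893e-01]] 0.05130059789469317 [-0.79816858  0.19261987  0.264122  ] ['frame', 'fx', 'fy', 'cx', 'cy', 'T_tool_cam', 'shot', 'cam_to_world']
0.119 (np.float64(321.16573737157876), np.float64(232.70173801794556))
0.075 (np.float64(321.2923786473761), np.float64(219.5235577897683))
0.33 [2.6, 57.6, 142.9, 232.7]
```

View pics/w1.png

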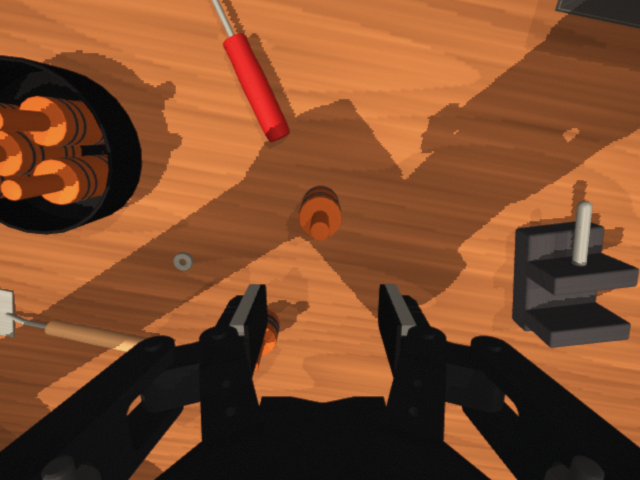

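The stem top is at about (319.5,230), close to the predicted (321,233). I'll convert it.

```bash
python3 - <<'E'
from rig import env
from h import *
s,p=wristpic(env);print(p['fx'],p['cam_to_world'][:3,3])
f=p['frame'];cv2.imwrite('pics/w1z.png',cv2.resize(f[170:250,280:360],(640,640),interpolation=cv2.INTER_CUBIC)[:600])
E
```

```text
335.96979880379456 [ 0.62795618 -0.30924535  0.37522187]
```

View pics/w1z.png

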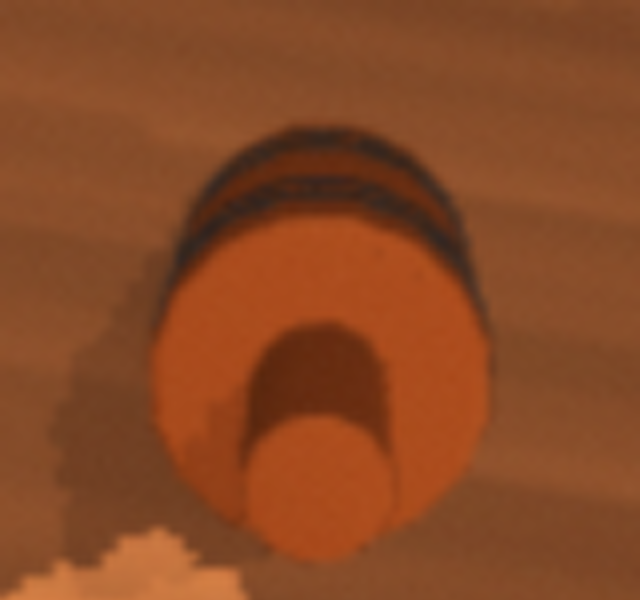

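```bash
python3 - <<'E'
from rig import env
from h import *
s,p=wristpic(env)
print(s['time_s'],s['position'],s['qvel'],delta(s,(.5567,-.3204,.093)))
print(at(p,320,230.9,.119),at(p,320.1,217.5,.075))
E
```

```text
2.0 [ 0.55498493 -0.32202423  0.24259418] [ 0.22677877  0.02336855 -0.20788809  0.03503711  0.09196864  0.05245468] [  2.   -1.3 149.6]
[ 0.55716233 -0.31991601  0.119     ] [ 0.55758369 -0.31968204  0.075     ]
```

Request:
servo_tool --commands '[{"linear":[2,-1.3,20],"angular":[0,0,0],"gripper":0.2},{"linear":[2,-1.3,50],"angular":[0,0,0],"gripper":0.2},{"linear":[2,-1.3,80],"angular":[0,0,0],"gripper":0.2},{"linear":[2,-1.3,110],"angular":[0,0,0],"gripper":0.2},{"linear":[2,-1.3,132],"angular":[0,0,0],"gripper":0.2},{"linear":[2,-1.3,144],"angular":[0,0,0],"gripper":0.2},{"linear":[2,-1.3,149],"angular":[0,0,0],"gripper":0.2},{"linear":[2,-1.3,149],"angular":[0,0,0],"gripper":0.2},{"linear":[2,-1.3,149],"angular":[0,0,0],"gripper":0.2}]' --force 40

```text
time_s: 2.95
position: [0.5581, -0.32, 0.0946]
tool_rot: [[0.985, 0.173, 0.002], [0.173, -0.985, -0.001], [0.001, 0.002, -1.0]]
ft_force: [0.8, -0.3, -0.0]
grip_width: 0.0512
```

```bash
python3 - <<'E'
from rig import env
from h import *
s,p=wristpic(env)
print(s['time_s'],s['position'],s['ft_force'],s['grip_width'])
cv2.imwrite('pics/w2.png',p['frame'])
E
```

```text
2.95 [ 0.55805804 -0.31996391  0.09458797] [ 0.75871387 -0.32247607 -0.00337541] 0.05122793631538035
```

View pics/w2.png

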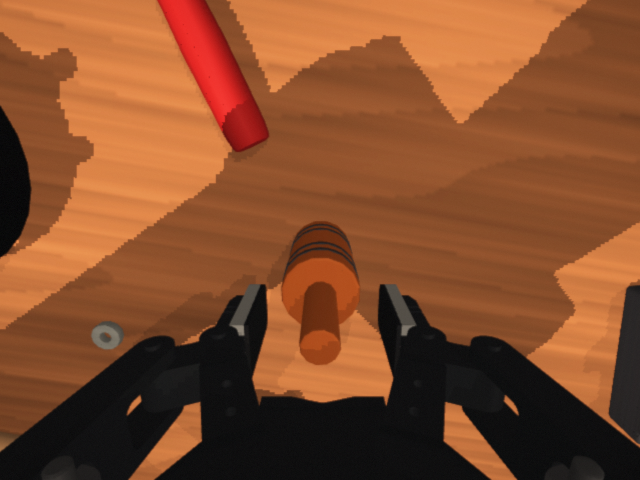

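The stem stands centred between the pads at about (320,345). I'll close and lift.

Request:
servo_tool --commands '[{"linear":[0,0,0],"angular":[0,0,0],"gripper":-1},{"linear":[0,0,0],"angular":[0,0,0],"gripper":-1},{"linear":[0,0,0],"angular":[0,0,0],"gripper":-1},{"linear":[0,0,0],"angular":[0,0,0],"gripper":-1},{"linear":[0,0,0],"angular":[0,0,0],"gripper":-1},{"linear":[0,0,0],"angular":[0,0,0],"gripper":-1},{"linear":[0,0,0],"angular":[0,0,0],"gripper":-1},{"linear":[0,0,-10],"angular":[0,0,0],"gripper":-1},{"linear":[0,0,-30],"angular":[0,0,0],"gripper":-1},{"linear":[0,0,-60],"angular":[0,0,0],"gripper":-1},{"linear":[0,0,-90],"angular":[0,0,0],"gripper":-1},{"linear":[0,0,-120],"angular":[0,0,0],"gripper":-1},{"linear":[0,0,-140],"angular":[0,0,0],"gripper":-1},{"linear":[0,0,-155],"angular":[0,0,0],"gripper":-1},{"linear":[0,0,-155],"angular":[0,0,0],"gripper":-1},{"linear":[0,0,-155],"angular":[0,0,0],"gripper":-1}]' --force 40

```text
time_s: 4.6
position: [0.5575, -0.3194, 0.2477]
tool_rot: [[0.985, 0.173, -0.001], [0.173, -0.985, 0.001], [-0.001, -0.001, -1.0]]
ft_force: [-0.1, 0.2, -1.9]
grip_width: 0.0146
```

```bash
python3 - <<'E'
from rig import env
from h import *
s,p=wristpic(env)
print(s['time_s'],s['position'],s['ft_force'],s['grip_width'],s['tool_rot'])
print('near',delta(s,(.5172,-.0507,.25)),'far',delta(s,(.6157,-.0334,.25)))
cv2.imwrite('pics/w3.png',p['frame'])
E
```

```text
4.6 [ 0.55746859 -0.31941182  0.24768753] [-0.08605672  0.23052883 -1.91060988] 0.014647661874634675 [[ 9.84983872e-01  1.72644739e-01 -7.52811801e-04]
 [ 1.72645176e-01 -9.84983924e-01  5.59357930e-04]
 [-6.44937318e-04 -6.80927865e-04 -9.99999560e-01]]
near [   6.7 -271.6   -2.1] far [ 106.7 -271.7   -2.2]
```

View pics/w3.png

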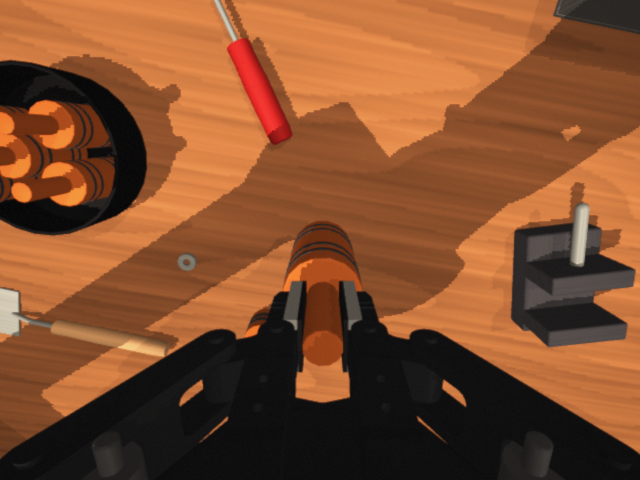

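Held upright (width 14.6 mm). Next, over the near gap.

Request:
servo_tool --commands '[{"linear":[0,-8,-2],"angular":[0,0,0],"gripper":-1},{"linear":[1,-25,-2],"angular":[0,0,0],"gripper":-1},{"linear":[2,-47,-2],"angular":[0,0,0],"gripper":-1},{"linear":[2,-70,-2],"angular":[0,0,0],"gripper":-1},{"linear":[3,-95,-2],"angular":[0,0,0],"gripper":-1},{"linear":[3,-120,-2],"angular":[0,0,0],"gripper":-1},{"linear":[4,-145,-2],"angular":[0,0,0],"gripper":-1},{"linear":[4,-170,-2],"angular":[0,0,0],"gripper":-1},{"linear":[5,-195,-2],"angular":[0,0,0],"gripper":-1},{"linear":[6,-220,-2],"angular":[0,0,0],"gripper":-1},{"linear":[6,-242,-2],"angular":[0,0,0],"gripper":-1},{"linear":[6.7,-258,-2],"angular":[0,0,0],"gripper":-1},{"linear":[6.7,-268,-2],"angular":[0,0,0],"gripper":-1},{"linear":[6.7,-271.5,-2],"angular":[0,0,0],"gripper":-1},{"linear":[6.7,-271.5,-2],"angular":[0,0,0],"gripper":-1},{"linear":[6.7,-271.5,-2],"angular":[0,0,0],"gripper":-1}]'

```text
time_s: 6.25
position: [0.5175, -0.0516, 0.2502]
tool_rot: [[0.985, 0.172, -0.0], [0.172, -0.985, -0.0], [-0.0, 0.0, -1.0]]
ft_force: [0.4, -0.8, -0.4]
grip_width: 0.0147
```

```bash
python3 - <<'E'
from rig import env
from h import *
s,p=wristpic(env)
print(s['time_s'],s['position'],s['ft_force'],s['grip_width'])
f=p['frame'].copy();a=np.radians(9.95)
for r in range(6):
    X=(.5665+.05*np.cos(a+r*np.pi/3),-.042+.05*np.sin(a+r*np.pi/3))
    for z in ((.125,.081) if r%3 else (.006,)):
        u=proj(p,(*X,z));cv2.drawMarker(f,(int(round(u[0])),int(round(u[1]))),(255,255,0),0,8);print(r,z,np.round(u,1))
print(proj(p,(.5665,-.042,.125)),proj(p,(.5665,-.042,.081)))
cv2.imwrite('pics/w4.png',f);cv2.imwrite('pics/w4r.png',p['frame'])
g=env.get_image('scene')['frame'];cv2.imwrite('pics/s4.png',cv2.resize(g[120:360,150:450],(750,600)))
E
```

```text
6.25 [ 0.51753588 -0.05155625  0.25020908] [ 0.37371435 -0.82967133 -0.3645954 ] 0.014663059177312329
0 0.006 [321.2 111. ]
1 0.125 [261.9 135.5]
1 0.081 [270.7 135.6]
2 0.125 [265.2 202.6]
2 0.081 [273.1 193.4]
3 0.006 [321.3 204.6]
4 0.125 [376.6 202.6]
4 0.081 [369.  193.4]
5 0.125 [379.7 135.4]
5 0.081 [371.3 135.6]
(np.float64(320.87436160908777), np.float64(169.97080466698733)) (np.float64(321.037348571987), np.float64(165.19868864262526))
```

View pics/w4.png

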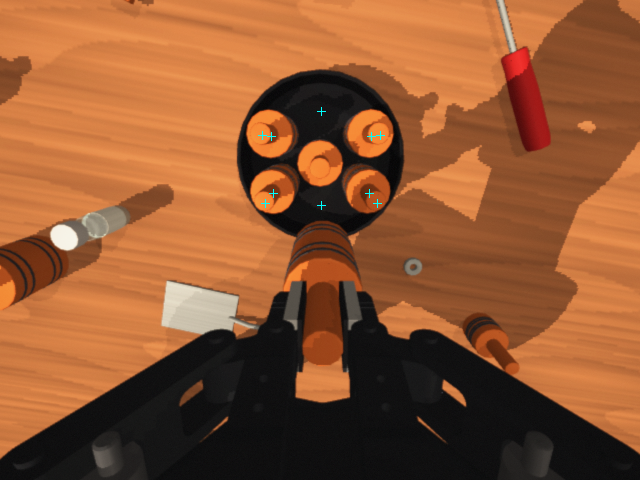

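View pics/s4.png

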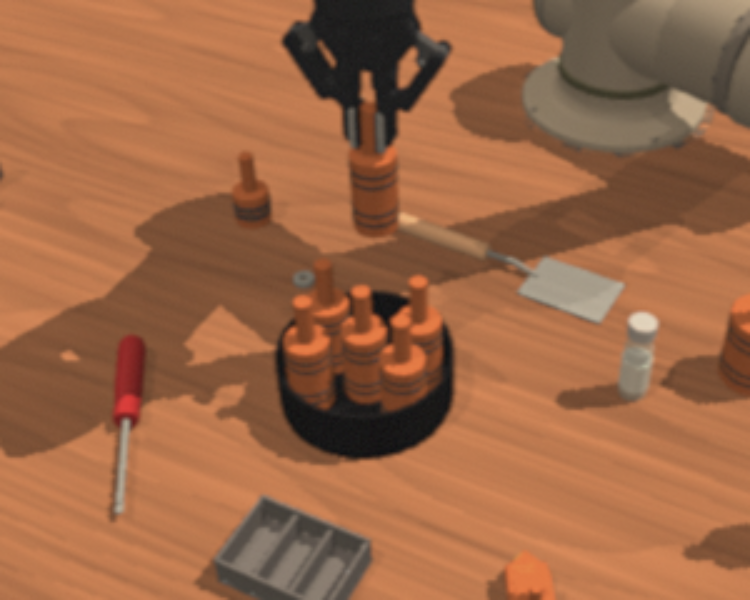

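The prediction overlay sits a few px below the actual discs. Zooming to measure it.

```bash
python3 - <<'E'
import cv2
f=cv2.imread('pics/w4r.png');cv2.imwrite('pics/w4z.png',cv2.resize(f[100:230,240:400],None,fx=4.6,fy=4.6,interpolation=cv2.INTER_CUBIC))
E
```

```text
(no output)
```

View pics/w4z.png

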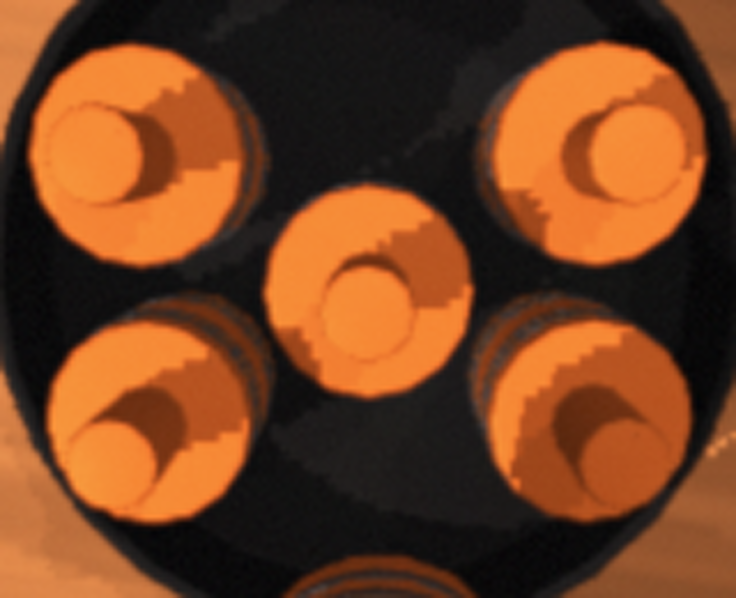

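```bash
python3 - <<'E'
from rig import env
from h import *
s,p=wristpic(env)
print(s['time_s'],s['position'])
S=[(368,314),(95,153),(112,464),(625,463),(637,153)];D=[(368,291),(136,155),(150,421),(591,421),(601,154)]
for P,z in((S,.125),(D,.081)):
    m=np.array([at(p,240+(x)/4.6,100+(y)/4.6,z)[:2] for x,y in P]);print(np.round(m,4))
    a=np.unwrap([0]+[0]);v=m[1:]-m.mean(0)
    print('centre',m.mean(0),'near-gap from neighbours', m[2]+m[3]-m[0],'far',m[1]+m[4]-m[0])
    ax=(m[1]+m[4]-m[2]-m[3]);print('dir',np.degrees(np.arctan2(ax[1],ax[0])),np.linalg.norm(m[1]-m[4]),np.linalg.norm(m[1]-m[2]))
E
```

```text
6.35 [ 0.51749375 -0.05159751  0.25020318]
[[ 0.5676 -0.0412]
 [ 0.585   0.006 ]
 [ 0.5356 -0.0029]
 [ 0.5507 -0.0881]
 [ 0.5999 -0.0791]]
centre [ 0.56775394 -0.04104938] near-gap from neighbours [ 0.51871401 -0.04979102] far [ 0.61726824 -0.03194401]
dir 10.264356639214578 0.08643694618677293 0.05015931916965149
[[ 0.5679 -0.0408]
 [ 0.585   0.0061]
 [ 0.536  -0.003 ]
 [ 0.5509 -0.0882]
 [ 0.6001 -0.0794]]
centre [ 0.56799162 -0.04107708] near-gap from neighbours [ 0.51892678 -0.05032164] far [ 0.61719238 -0.03252231]
dir 10.26694993729662 0.08683401578901032 0.04984112588293018
```

Request:
servo_tool --commands '[{"linear":[1.2,-1.3,0],"angular":[0,0,0],"gripper":-1},{"linear":[1.2,-1.3,5],"angular":[0,0,0],"gripper":-1},{"linear":[1.2,-1.3,15],"angular":[0,0,0],"gripper":-1},{"linear":[1.2,-1.3,25],"angular":[0,0,0],"gripper":-1},{"linear":[1.2,-1.3,30],"angular":[0,0,0],"gripper":-1},{"linear":[1.2,-1.3,40],"angular":[0,0,0],"gripper":-1},{"linear":[1.2,-1.3,50],"angular":[0,0,0],"gripper":-1},{"linear":[1.2,-1.3,60],"angular":[0,0,0],"gripper":-1},{"linear":[1.2,-1.3,65],"angular":[0,0,0],"gripper":-1},{"linear":[1.2,-1.3,65],"angular":[0,0,0],"gripper":-1}]'

```text
time_s: 7.4
position: [0.5181, -0.0494, 0.1845]
tool_rot: [[0.985, 0.173, -0.001], [0.173, -0.985, 0.0], [-0.001, -0.001, -1.0]]
ft_force: [-0.4, 0.1, -1.4]
grip_width: 0.015
```

```bash
python3 - <<'E'
from rig import env
from h import *
s,p=wristpic(env)
print(s['time_s'],s['position'],s['ft_force'],s['grip_width'],delta(s,(.5185,-.0501,.1006)))
cv2.imwrite('pics/w5.png',p['frame'])
g=env.get_image('scene')['frame'];cv2.imwrite('pics/s5.png',cv2.resize(g[180:320,220:380],(686,600)))
E
```

```text
7.4 [ 0.51807706 -0.04937189  0.18450813] [-0.44598191  0.12195474 -1.44309796] 0.014979402459312846 [ 0.4  0.9 83.9]
```

View pics/w5.png

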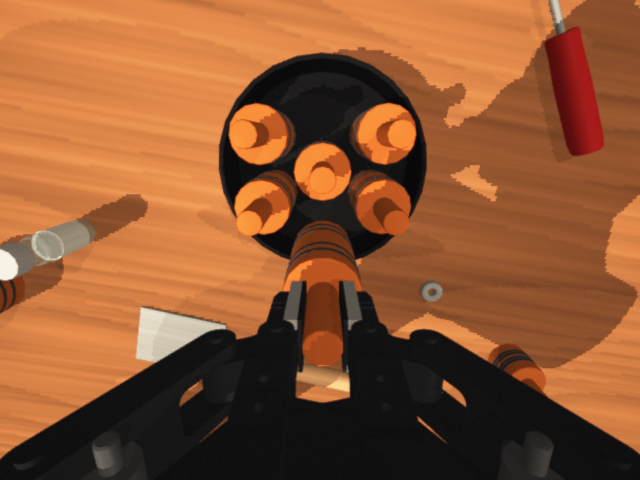

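View pics/s5.png

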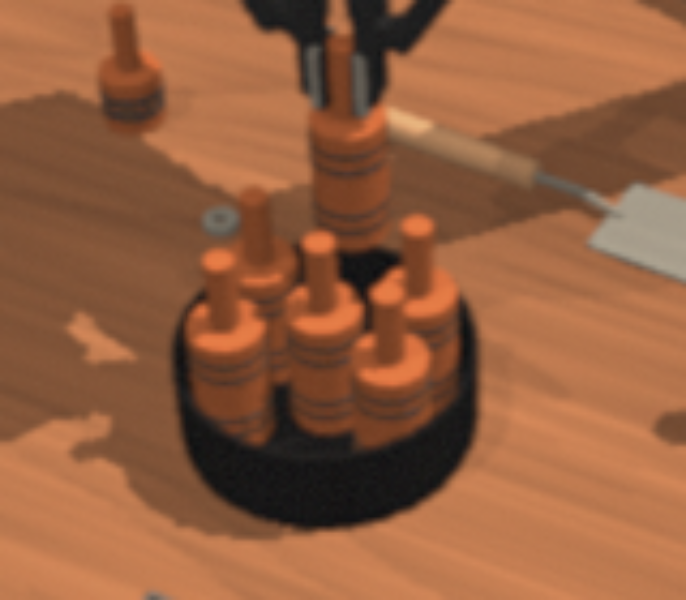

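Aligned: the held cartridge hangs centrally over the near gap. Continuing down.

Request:
servo_tool --commands '[{"linear":[0.4,0.5,8],"angular":[0,0,0],"gripper":-1},{"linear":[0.4,0.5,18],"angular":[0,0,0],"gripper":-1},{"linear":[0.4,0.5,30],"angular":[0,0,0],"gripper":-1},{"linear":[0.4,0.5,42],"angular":[0,0,0],"gripper":-1},{"linear":[0.4,0.5,54],"angular":[0,0,0],"gripper":-1},{"linear":[0.4,0.5,64],"angular":[0,0,0],"gripper":-1},{"linear":[0.4,0.5,72],"angular":[0,0,0],"gripper":-1},{"linear":[0.4,0.5,77],"angular":[0,0,0],"gripper":-1},{"linear":[0.4,0.5,80],"angular":[0,0,0],"gripper":-1},{"linear":[0.4,0.5,80],"angular":[0,0,0],"gripper":-1},{"linear":[0.4,0.5,80],"angular":[0,0,0],"gripper":-1}]'

```text
time_s: 8.6
position: [0.519, -0.0499, 0.1056]
tool_rot: [[0.985, 0.173, 0.001], [0.173, -0.985, -0.0], [0.001, 0.0, -1.0]]
ft_force: [-0.7, 0.3, -0.4]
grip_width: 0.0149
```

Request:
servo_tool --commands '[{"linear":[0,0,1],"angular":[0,0,0],"gripper":-1},{"linear":[0,0,2],"angular":[0,0,0],"gripper":-1},{"linear":[0,0,2.5],"angular":[0,0,0],"gripper":-1},{"linear":[0,0,2.5],"angular":[0,0,0],"gripper":-1}]'

```text
time_s: 9.0
position: [0.5188, -0.0499, 0.1028]
tool_rot: [[0.985, 0.173, -0.0], [0.173, -0.985, 0.0], [0.0, -0.0, -1.0]]
ft_force: [0.9, -0.5, -0.8]
grip_width: 0.0152
```

```bash
python3 - <<'E'
from rig import env
from h import *
s,p=wristpic(env)
print(s['time_s'],s['position'],s['ft_force'],s['wrist_torque'],s['grip_width'])
E
```

```text
9.0 [ 0.51880461 -0.04986616  0.10281119] [ 0.8906599  -0.4648596  -0.81115049] [-1.08354656e-02 -2.64784800e-05 -5.17903299e-03] 0.015212976109497968
```

Creep down to contact.

Request:
servo_tool --commands '[{"linear":[0,0,0.7],"angular":[0,0,0],"gripper":-1},{"linear":[0,0,1.4],"angular":[0,0,0],"gripper":-1},{"linear":[0,0,1.4],"angular":[0,0,0],"gripper":-1}]'

```text
time_s: 9.35
position: [0.5188, -0.0499, 0.1013]
tool_rot: [[0.985, 0.173, -0.0], [0.173, -0.985, 0.0], [-0.0, -0.0, -1.0]]
ft_force: [-0.3, 0.3, -0.8]
grip_width: 0.0148
```

Request:
servo_tool --commands '[{"linear":[0,0,0.5],"angular":[0,0,0],"gripper":-1},{"linear":[0,0,1],"angular":[0,0,0],"gripper":-1},{"linear":[0,0,1],"angular":[0,0,0],"gripper":-1}]'

```text
time_s: 9.65
position: [0.5188, -0.0499, 0.1004]
tool_rot: [[0.985, 0.173, -0.0], [0.173, -0.985, 0.0], [-0.0, -0.0, -1.0]]
ft_force: [-0.0, -0.9, 0.1]
grip_width: 0.0151
```

Request:
servo_tool --commands '[{"linear":[0,0,0.5],"angular":[0,0,0],"gripper":-1},{"linear":[0,0,1],"angular":[0,0,0],"gripper":-1},{"linear":[0,0,1],"angular":[0,0,0],"gripper":-1}]'

```text
time_s: 9.95
position: [0.5189, -0.0499, 0.0998]
tool_rot: [[0.985, 0.173, 0.001], [0.173, -0.985, -0.0], [0.001, 0.0, -1.0]]
ft_force: [-0.6, 0.7, 2.7]
grip_width: 0.0151
```

Contact with the floor (+3 N). I'll open to about 36 mm and rise.

Request:
servo_tool --commands '[{"linear":[0,0,0],"angular":[0,0,0],"gripper":-0.5},{"linear":[0,0,0],"angular":[0,0,0],"gripper":-0.2},{"linear":[0,0,0],"angular":[0,0,0],"gripper":-0.2},{"linear":[0,0,0],"angular":[0,0,0],"gripper":-0.2},{"linear":[0,0,0],"angular":[0,0,0],"gripper":-0.2},{"linear":[0,0,-5],"angular":[0,0,0],"gripper":-0.2},{"linear":[0,0,-20],"angular":[0,0,0],"gripper":-0.2},{"linear":[0,0,-45],"angular":[0,0,0],"gripper":-0.2},{"linear":[0,0,-80],"angular":[0,0,0],"gripper":-0.2},{"linear":[0,0,-115],"angular":[0,0,0],"gripper":-0.2},{"linear":[0,0,-140],"angular":[0,0,0],"gripper":-0.2},{"linear":[0,0,-145],"angular":[0,0,0],"gripper":-0.2},{"linear":[0,0,-145],"angular":[0,0,0],"gripper":-0.2}]'

```text
time_s: 11.25
position: [0.5188, -0.0499, 0.2449]
tool_rot: [[0.985, 0.173, 0.001], [0.173, -0.985, -0.0], [0.001, 0.001, -1.0]]
ft_force: [0.9, -0.1, 0.2]
grip_width: 0.0344
```

```bash
python3 - <<'E'
from rig import env
from h import *
s,p=wristpic(env)
print(s['time_s'],s['position'],s['ft_force'],s['grip_width'])
print('L1 above',delta(s,(.5636,.3380,.243)))
cv2.imwrite('pics/w6.png',p['frame'])
g=env.get_image('scene')['frame'];cv2.imwrite('pics/s6.png',cv2.resize(g[180:320,220:380],(686,600)))
E
```

```text
11.25 [ 0.51883949 -0.04989506  0.24485032] [ 0.88991409 -0.12002517  0.21892999] 0.034357555137462324
L1 above [ 111.1 -374.3    1.8]
```

View pics/w6.png

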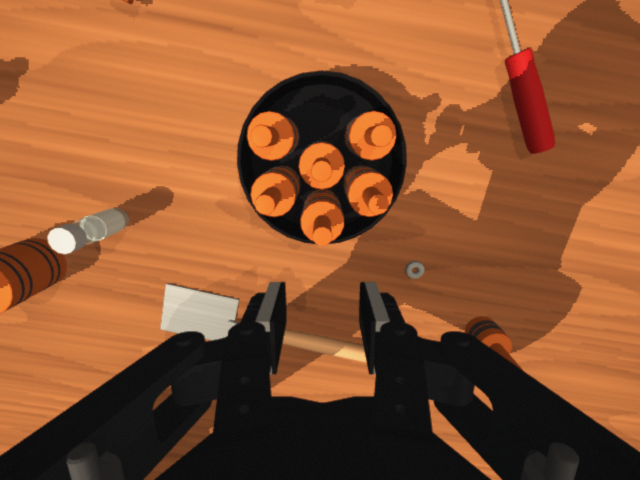

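View pics/s6.png

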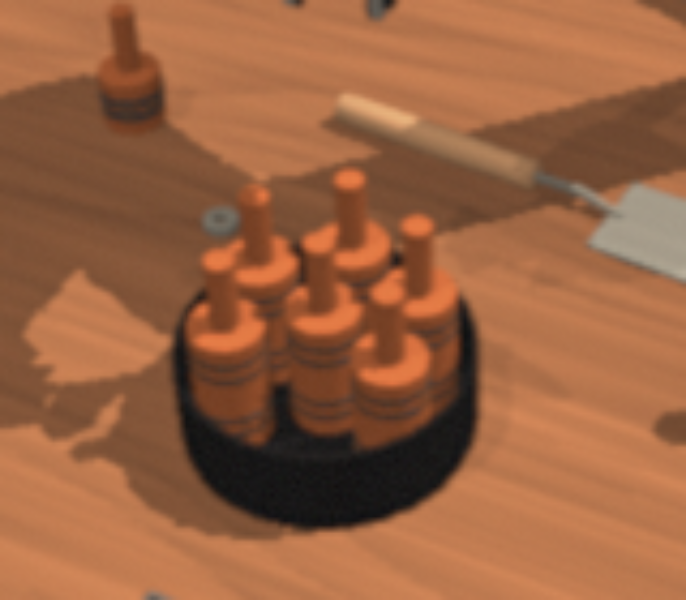

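First one stands upright in the near gap (wrist 322,220), level with its neighbours. On to the second, L1.

Request:
servo_tool --commands '[{"linear":[5,-15,0],"angular":[0,0,0],"gripper":0.2},{"linear":[15,-50,0],"angular":[0,0,0],"gripper":0.2},{"linear":[28,-92,0],"angular":[0,0,0],"gripper":0.2},{"linear":[40,-135,0],"angular":[0,0,0],"gripper":0.2},{"linear":[53,-178,0],"angular":[0,0,0],"gripper":0.2},{"linear":[65,-220,0],"angular":[0,0,0],"gripper":0.2},{"linear":[78,-262,0],"angular":[0,0,0],"gripper":0.2},{"linear":[90,-303,0],"angular":[0,0,0],"gripper":0.2},{"linear":[100,-338,0],"angular":[0,0,0],"gripper":0.2},{"linear":[107,-360,0],"angular":[0,0,0],"gripper":0.2},{"linear":[111,-374,0],"angular":[0,0,0],"gripper":0.2},{"linear":[111,-374,0],"angular":[0,0,0],"gripper":0.2},{"linear":[111,-374,0],"angular":[0,0,0],"gripper":0.2},{"linear":[111,-374,0],"angular":[0,0,0],"gripper":0.2}]'

```text
time_s: 12.75
position: [0.5636, 0.3367, 0.244]
tool_rot: [[0.985, 0.172, -0.001], [0.172, -0.985, -0.001], [-0.001, 0.0, -1.0]]
ft_force: [0.8, -0.4, 0.2]
grip_width: 0.051
```

```bash
python3 - <<'E'
from rig import env
from h import *
s,p=wristpic(env)
print(s['time_s'],s['position'],s['tool_rot'],s['grip_width'])
for z in(.119,.075): print(z,proj(p,(.5636,.3380,z)))
f=p['frame'];z=cv2.resize(f[170:250,280:360],(480,480),interpolation=cv2.INTER_CUBIC)
cv2.imwrite('pics/w7.png',np.hstack([z,cv2.resize(f,(320,240))[np.minimum(np.arange(480),239)]]))
E
```

```text
12.75 [0.56358639 0.33666753 0.24398472] [[ 9.85135581e-01  1.71776197e-01 -9.08698453e-04]
 [ 1.71775768e-01 -9.85135931e-01 -5.31318066e-04]
 [-9.86459294e-04  3.67327957e-04 -9.99999446e-01]] 0.05104884099459194
0.119 (np.float64(320.48568444755807), np.float64(233.0177926287793))
0.075 (np.float64(320.6848124858093), np.float64(219.85001059945145))
```

View pics/w7.png

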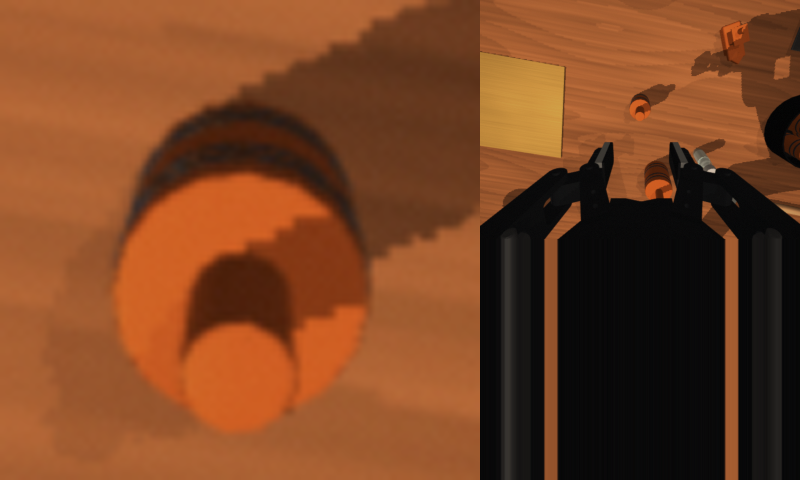

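Stem at (320,233), as predicted. The fat one is 19 cm away, clear. I'll descend.

Request:
servo_tool --commands '[{"linear":[0.2,-1.3,20],"angular":[0,0,0],"gripper":0.2},{"linear":[0.2,-1.3,50],"angular":[0,0,0],"gripper":0.2},{"linear":[0.2,-1.3,80],"angular":[0,0,0],"gripper":0.2},{"linear":[0.2,-1.3,110],"angular":[0,0,0],"gripper":0.2},{"linear":[0.2,-1.3,132],"angular":[0,0,0],"gripper":0.2},{"linear":[0.2,-1.3,144],"angular":[0,0,0],"gripper":0.2},{"linear":[0.2,-1.3,149.5],"angular":[0,0,0],"gripper":0.2},{"linear":[0.2,-1.3,149.5],"angular":[0,0,0],"gripper":0.2},{"linear":[0.2,-1.3,149.5],"angular":[0,0,0],"gripper":0.2}]'

```text
time_s: 13.7
position: [0.5641, 0.3391, 0.0962]
tool_rot: [[0.985, 0.173, 0.002], [0.173, -0.985, 0.001], [0.002, -0.0, -1.0]]
ft_force: [0.5, -0.2, 0.0]
grip_width: 0.0509
```

```bash
python3 - <<'E'
from rig import env
from h import *
s,p=wristpic(env)
print(s['time_s'],s['position'],s['ft_force'],s['grip_width'])
cv2.imwrite('pics/w8.png',p['frame'])
E
```

```text
13.7 [0.56407742 0.33906216 0.09618139] [ 0.51925427 -0.22486058  0.03262732] 0.05085853163283928
```

View pics/w8.png

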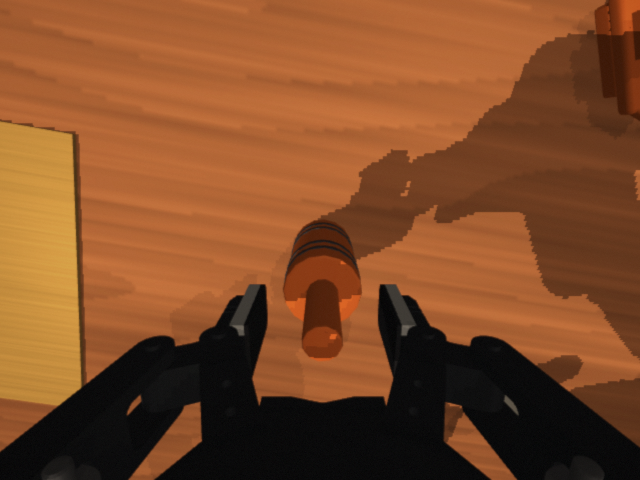

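The stem is between the pads again. I'll close and lift.

Request:
servo_tool --commands '[{"linear":[0,0,0],"angular":[0,0,0],"gripper":-1},{"linear":[0,0,0],"angular":[0,0,0],"gripper":-1},{"linear":[0,0,0],"angular":[0,0,0],"gripper":-1},{"linear":[0,0,0],"angular":[0,0,0],"gripper":-1},{"linear":[0,0,0],"angular":[0,0,0],"gripper":-1},{"linear":[0,0,0],"angular":[0,0,0],"gripper":-1},{"linear":[0,0,0],"angular":[0,0,0],"gripper":-1},{"linear":[0,0,-10],"angular":[0,0,0],"gripper":-1},{"linear":[0,0,-30],"angular":[0,0,0],"gripper":-1},{"linear":[0,0,-60],"angular":[0,0,0],"gripper":-1},{"linear":[0,0,-90],"angular":[0,0,0],"gripper":-1},{"linear":[0,0,-120],"angular":[0,0,0],"gripper":-1},{"linear":[0,0,-140],"angular":[0,0,0],"gripper":-1},{"linear":[0,0,-155],"angular":[0,0,0],"gripper":-1},{"linear":[0,0,-155],"angular":[0,0,0],"gripper":-1},{"linear":[0,0,-155],"angular":[0,0,0],"gripper":-1}]' --force 40

```text
time_s: 15.35
position: [0.5633, 0.3389, 0.2493]
tool_rot: [[0.985, 0.173, -0.001], [0.173, -0.985, -0.0], [-0.001, 0.0, -1.0]]
ft_force: [-0.8, -0.6, -2.3]
grip_width: 0.0151
```

```bash
python3 - <<'E'
from rig import env
from h import *
s,p=wristpic(env)
print(s['time_s'],s['position'],s['ft_force'],s['grip_width'])
print('far',delta(s,(.6171,-.0322,.25)))
cv2.imwrite('pics/w9.png',cv2.resize(p['frame'],(400,300)))
E
```

```text
15.35 [0.56329556 0.33885771 0.24930683] [-0.75953922 -0.57455568 -2.33512504] 0.015085391066446593
far [-11.1 374.8  -0.6]
```

View pics/w9.png

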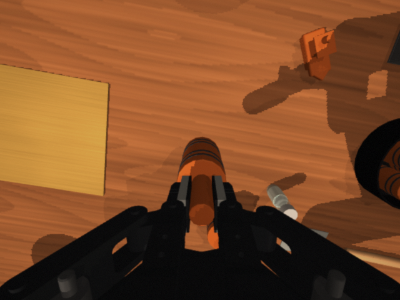

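Held. Now over the far gap.

Request:
servo_tool --commands '[{"linear":[0,8,-2],"angular":[0,0,0],"gripper":-1},{"linear":[-1,25,-3],"angular":[0,0,0],"gripper":-1},{"linear":[-2,47,-3],"angular":[0,0,0],"gripper":-1},{"linear":[-2,75,-3],"angular":[0,0,0],"gripper":-1},{"linear":[-3,104,-3],"angular":[0,0,0],"gripper":-1},{"linear":[-4,133,-3],"angular":[0,0,0],"gripper":-1},{"linear":[-5,162,-3],"angular":[0,0,0],"gripper":-1},{"linear":[-6,191,-3],"angular":[0,0,0],"gripper":-1},{"linear":[-7,220,-3],"angular":[0,0,0],"gripper":-1},{"linear":[-8,249,-3],"angular":[0,0,0],"gripper":-1},{"linear":[-9,278,-3],"angular":[0,0,0],"gripper":-1},{"linear":[-10,307,-3],"angular":[0,0,0],"gripper":-1},{"linear":[-10,333,-3],"angular":[0,0,0],"gripper":-1},{"linear":[-11,355,-3],"angular":[0,0,0],"gripper":-1},{"linear":[-11,369,-3],"angular":[0,0,0],"gripper":-1},{"linear":[-11,374.5,-3],"angular":[0,0,0],"gripper":-1},{"linear":[-11,374.5,-3],"angular":[0,0,0],"gripper":-1},{"linear":[-11,374.5,-3],"angular":[0,0,0],"gripper":-1}]'

```text
time_s: 17.2
position: [0.6172, -0.0311, 0.2529]
tool_rot: [[0.985, 0.173, -0.0], [0.173, -0.985, 0.0], [-0.0, -0.0, -1.0]]
ft_force: [-0.8, 0.8, -0.4]
grip_width: 0.0149
```

```bash
python3 - <<'E'
from rig import env
from h import *
s,p=wristpic(env)
print(s['time_s'],s['position'],s['ft_force'],s['grip_width'],delta(s,(.6171,-.0322,.103)))
cv2.imwrite('pics/w10.png',p['frame'])
g=env.get_image('scene')['frame'];cv2.imwrite('pics/s10.png',cv2.resize(g[160:320,220:380],(600,600)))
E
```

```text
17.2 [ 0.61721571 -0.03114665  0.25294506] [-0.81067692  0.80684961 -0.4053665 ] 0.014867276583535333 [ -0.3   1.1 149.9]
```

View pics/w10.png

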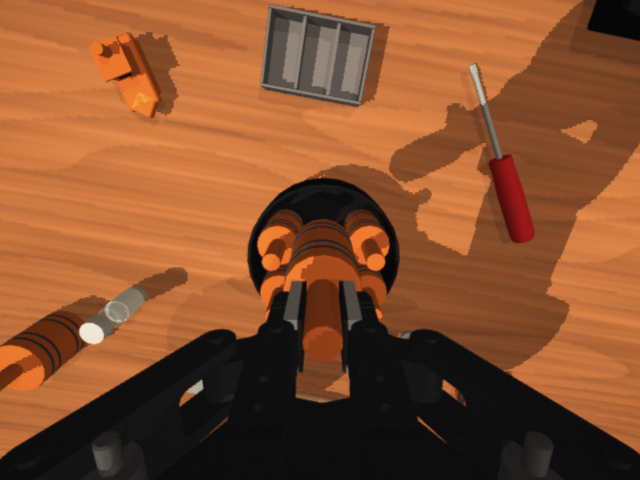

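View pics/s10.png

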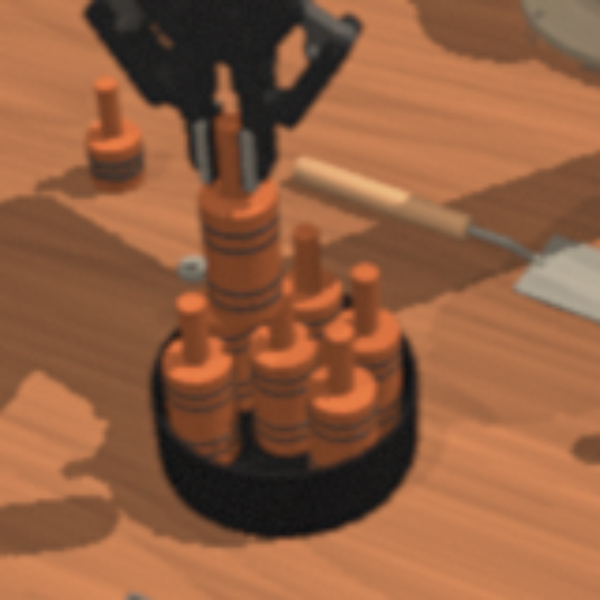

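```bash
python3 - <<'E'
from rig import env
from h import *
s=env.observe();q=env.get_image('scene')
t=s['position']
for X in [(*t[:2],t[2]-.095),(*t[:2],t[2]+.024),(.6171,-.0322,.006),(.6171,-.0322,.125)]:
    u=proj(q,X);print((u[0]-220)*3.75,(u[1]-160)*3.75)
print(s['time_s'],delta(s,(.6171,-.0322,.103)))
E
```

```text
244.49016478311842 302.2306018528169
229.20074773942156 119.53899739555209
258.5595855160406 491.63058269017733
246.2390573809607 346.288562315134
17.3 [ -0.4   1.3 150. ]
```

Consistent with projection. Descending partway, then all the way.

Request:
servo_tool --commands '[{"linear":[-0.3,1.0,0],"angular":[0,0,0],"gripper":-1},{"linear":[-0.3,1.0,5],"angular":[0,0,0],"gripper":-1},{"linear":[-0.3,1.0,15],"angular":[0,0,0],"gripper":-1},{"linear":[-0.3,1.0,25],"angular":[0,0,0],"gripper":-1},{"linear":[-0.3,1.0,35],"angular":[0,0,0],"gripper":-1},{"linear":[-0.3,1.0,45],"angular":[0,0,0],"gripper":-1},{"linear":[-0.3,1.0,55],"angular":[0,0,0],"gripper":-1},{"linear":[-0.3,1.0,62],"angular":[0,0,0],"gripper":-1},{"linear":[-0.3,1.0,65],"angular":[0,0,0],"gripper":-1},{"linear":[-0.3,1.0,65],"angular":[0,0,0],"gripper":-1}]'

```text
time_s: 18.35
position: [0.6172, -0.0328, 0.1876]
tool_rot: [[0.985, 0.173, -0.001], [0.173, -0.985, 0.0], [-0.001, -0.0, -1.0]]
ft_force: [1.1, 0.2, -1.2]
grip_width: 0.0149
```

```bash
python3 - <<'E'
from rig import env
from h import *
s,p=wristpic(env)
print(s['time_s'],s['position'],s['ft_force'],s['grip_width'],delta(s,(.6171,-.0322,.102)))
cv2.imwrite('pics/w11.png',p['frame'])
E
```

```text
18.35 [ 0.61719988 -0.03281836  0.18755894] [ 1.13913291  0.1632025  -1.15134651] 0.014906682257852188 [ 0.1 -0.6 85.6]
```

View pics/w11.png

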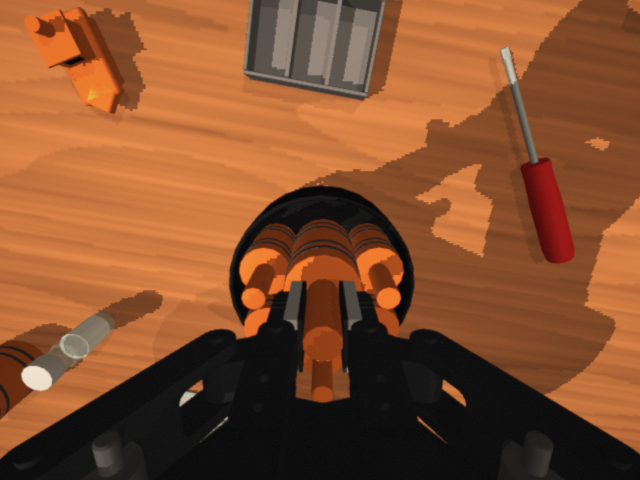

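The held stem is centred between the neighbours' stems (254 and 388). Continuing.

Request:
servo_tool --commands '[{"linear":[0,-0.3,8],"angular":[0,0,0],"gripper":-1},{"linear":[0,-0.3,18],"angular":[0,0,0],"gripper":-1},{"linear":[0,-0.3,30],"angular":[0,0,0],"gripper":-1},{"linear":[0,-0.3,42],"angular":[0,0,0],"gripper":-1},{"linear":[0,-0.3,54],"angular":[0,0,0],"gripper":-1},{"linear":[0,-0.3,64],"angular":[0,0,0],"gripper":-1},{"linear":[0,-0.3,73],"angular":[0,0,0],"gripper":-1},{"linear":[0,-0.3,79],"angular":[0,0,0],"gripper":-1},{"linear":[0,-0.3,82],"angular":[0,0,0],"gripper":-1},{"linear":[0,-0.3,82],"angular":[0,0,0],"gripper":-1},{"linear":[0,-0.3,82],"angular":[0,0,0],"gripper":-1}]'

```text
time_s: 19.5
position: [0.6174, -0.0326, 0.1063]
tool_rot: [[0.985, 0.173, 0.001], [0.173, -0.985, -0.0], [0.001, 0.0, -1.0]]
ft_force: [-0.2, 0.6, -0.5]
grip_width: 0.015
```

Request:
servo_tool --commands '[{"linear":[0,0,0.7],"angular":[0,0,0],"gripper":-1},{"linear":[0,0,1.4],"angular":[0,0,0],"gripper":-1},{"linear":[0,0,1.4],"angular":[0,0,0],"gripper":-1}]'

```text
time_s: 19.8
position: [0.6172, -0.0325, 0.1046]
tool_rot: [[0.985, 0.173, 0.0], [0.173, -0.985, -0.0], [0.0, 0.0, -1.0]]
ft_force: [0.1, -0.0, -0.5]
grip_width: 0.0149
```

Request:
servo_tool --commands '[{"linear":[0,0,0.5],"angular":[0,0,0],"gripper":-1},{"linear":[0,0,1],"angular":[0,0,0],"gripper":-1},{"linear":[0,0,1],"angular":[0,0,0],"gripper":-1}]'

```text
time_s: 20.1
position: [0.6172, -0.0325, 0.1035]
tool_rot: [[0.985, 0.173, -0.0], [0.173, -0.985, -0.0], [-0.0, -0.0, -1.0]]
ft_force: [0.7, -0.0, -0.2]
grip_width: 0.0149
```

Request:
servo_tool --commands '[{"linear":[0,0,0.6],"angular":[0,0,0],"gripper":-1},{"linear":[0,0,1.2],"angular":[0,0,0],"gripper":-1},{"linear":[0,0,1.2],"angular":[0,0,0],"gripper":-1}]'

```text
time_s: 20.4
position: [0.6172, -0.0325, 0.1022]
tool_rot: [[0.985, 0.173, -0.0], [0.173, -0.985, 0.0], [-0.0, -0.0, -1.0]]
ft_force: [-0.6, 0.4, -1.0]
grip_width: 0.015
```

Request:
servo_tool --commands '[{"linear":[0,0,0.4],"angular":[0,0,0],"gripper":-1},{"linear":[0,0,0.8],"angular":[0,0,0],"gripper":-1},{"linear":[0,0,0.8],"angular":[0,0,0],"gripper":-1}]'

```text
time_s: 20.7
position: [0.6172, -0.0325, 0.1015]
tool_rot: [[0.985, 0.173, 0.0], [0.173, -0.985, -0.0], [0.0, 0.0, -1.0]]
ft_force: [-0.5, -0.2, -0.6]
grip_width: 0.0146
```

Request:
servo_tool --commands '[{"linear":[0,0,0.4],"angular":[0,0,0],"gripper":-1},{"linear":[0,0,0.8],"angular":[0,0,0],"gripper":-1},{"linear":[0,0,0.8],"angular":[0,0,0],"gripper":-1}]'

```text
time_s: 21.0
position: [0.6174, -0.0325, 0.1015]
tool_rot: [[0.985, 0.173, 0.001], [0.173, -0.985, -0.0], [0.001, 0.0, -1.0]]
ft_force: [-1.6, 1.4, 6.0]
grip_width: 0.015
```

Floor contact (+6 N). Release and rise, then back off.

Request:
servo_tool --commands '[{"linear":[0,0,-0.3],"angular":[0,0,0],"gripper":-0.5},{"linear":[0,0,-0.3],"angular":[0,0,0],"gripper":-0.2},{"linear":[0,0,-0.3],"angular":[0,0,0],"gripper":-0.2},{"linear":[0,0,-0.3],"angular":[0,0,0],"gripper":-0.2},{"linear":[0,0,-0.3],"angular":[0,0,0],"gripper":-0.2},{"linear":[0,0,-5],"angular":[0,0,0],"gripper":-0.2},{"linear":[0,0,-20],"angular":[0,0,0],"gripper":-0.2},{"linear":[0,0,-45],"angular":[0,0,0],"gripper":-0.2},{"linear":[0,0,-80],"angular":[0,0,0],"gripper":-0.2},{"linear":[0,0,-115],"angular":[0,0,0],"gripper":-0.2},{"linear":[0,0,-145],"angular":[0,0,0],"gripper":-0.2},{"linear":[-20,0,-150],"angular":[0,0,0],"gripper":-0.2},{"linear":[-55,0,-150],"angular":[0,0,0],"gripper":-0.2},{"linear":[-90,0,-150],"angular":[0,0,0],"gripper":-0.2},{"linear":[-120,0,-150],"angular":[0,0,0],"gripper":-0.2},{"linear":[-130,0,-150],"angular":[0,0,0],"gripper":-0.2},{"linear":[-130,0,-150],"angular":[0,0,0],"gripper":-0.2},{"linear":[-130,0,-150],"angular":[0,0,0],"gripper":-0.2}]'

```text
time_s: 22.8
position: [0.4901, -0.0551, 0.251]
tool_rot: [[0.985, 0.173, 0.001], [0.173, -0.985, -0.0], [0.001, 0.0, -1.0]]
ft_force: [-0.1, -0.0, 0.3]
grip_width: 0.034
```

```bash
python3 - <<'E'
from rig import env
from h import *
s,p=wristpic(env)
print(s['time_s'],s['position'],s['ft_force'],s['grip_width'])
cv2.imwrite('pics/w12.png',p['frame'])
g=env.get_image('scene')['frame'];cv2.imwrite('pics/s12.png',cv2.resize(g[180:320,220:380],(686,600)))
E
```

```text
22.8 [ 0.49009506 -0.05509307  0.25100023] [-0.05878446 -0.01486465  0.31888504] 0.03400487178196149
```

View pics/w12.png

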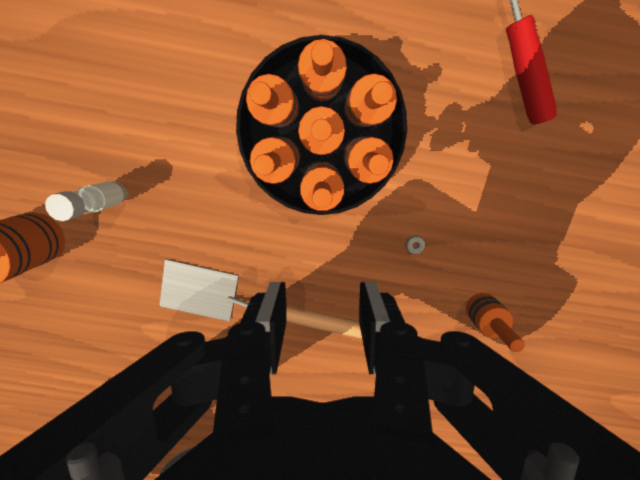

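View pics/s12.png

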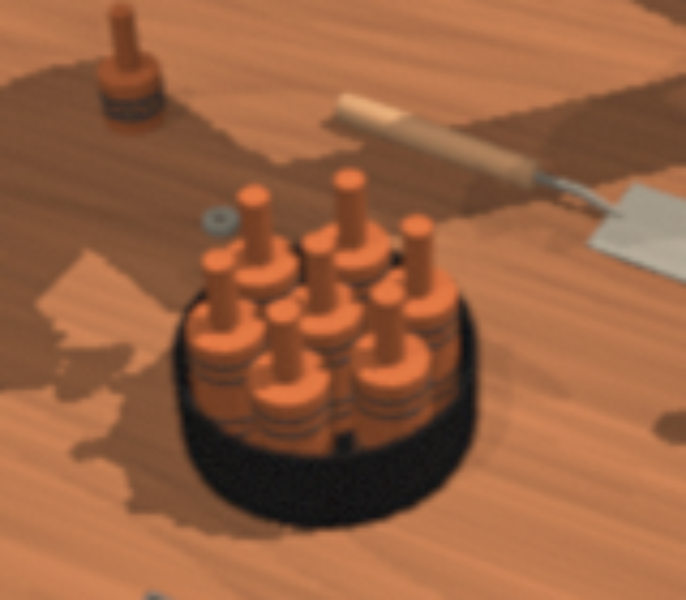

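Full honeycomb: the wrist view shows all seven standing evenly (far 322,66; near 322,188), and the scene view shows them upright and level. The gripper is clear, so I'm handing in.

```bash
python3 - <<'E'
from rig import env
print(env.close_job())
E
```

```text
the job is handed in; nothing more can be done
None
```

The drum is full: I stood one of the two matching tall cartridges in each empty place and handed the job in at about 23 s. The right-hand one in the top view went into the near place and the left-hand one into the far place. The short and fat cartridges were left where they stood.

- **Placing:** both were lowered until the wrist felt the drum floor (about 3 N and 6 N), then released, and the gripper rose and backed off clear.
- **Last checks:** the wrist and scene pictures show all seven stems upright and level in an even honeycomb. The wrist force reads about zero.
- **Disagreement:** the top and wrist cameras differed by 1–2 mm on positions, within their stated calibration. I used mostly the wrist camera for placing. No check failed.

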